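# Close the shaker and the toothpick box left open on the table

### The arm

A 7-joint arm with a two-finger parallel gripper is mounted at the origin on a cart in front of the work surface, level with it; the furniture and walls round the work are solid. World frame = base frame: x ahead of the robot, y to its left, z up, the work surface at z = 0. Lengths are in m, angles in rad, forces in N, time in s.
With the tool pointing down it reaches from about 0.35 to 0.9 m from the base axis. Payload 8.1 kg.
Tool frame: the origin (TCP) lies at the centre of the arm's flange, where the gripper is bolted on; the fingertips stand 178 mm ahead of it and the grasp point (between the pads) lies 159 mm ahead of it; z points along the fingers, y is the line along which they close (so a half turn about z gives the same grasp; the last joint's range is limited). The gripper opens to 92 mm and grips with 3 to 60 N. Pads are 19 mm wide; open, the fingers measure 130 mm over their backs; the gripper's body (75 mm by 190 mm) begins 47 mm behind the grasp point.
Start: joints at [1.063, 0.434, 0.025, 1.573, -0.012, 1.134, -0.075], TCP at [0.246, -0.575, 0.405] pointing down, gripper open.
Joint ranges: [-2.62, 2.62], [-0.44, 2.09], [-1.27, 1.32], [0.08, 2.57], [-1.32, 4.46], [0.12, 2], [-2.74, 2.74]. Speed limits (rad/s): [2.22, 2.22, 3.01, 3.01, 3.14, 3.14, 3.14].

### API

Orientations are given as a rotation vector (axis times angle).
In Python, from cell import arm gives the robot as it stands. The module is installed in compiled form; this text tells all that it offers.
- The arm moves only by the shell command python3 -m inch 'ROWS' [FORCE]. ROWS is text: rows parted by semicolons, each of 5 numbers parted by spaces: the shift along the tool's x, y, z in m, then the turn about the tool's z in rad, then the finger opening in m, from 0 to 0.0918. In form: x y z roll fingers; .... A call has 1 to 5 rows; each row is the pose to reach, as a shift and turn from the pose commanded when the call began, along the tool's axes at that moment; what a row does not reach only later rows make up. A row lasts 1/10 s, in which the tool goes at most 50 mm and 8.59 degrees, less where a joint would pass 70% of its speed; a pose out of reach is approached as far as the arm can. A call with a gripper value outside its range is refused whole. The fingers move at their own pace and stop on an object; FORCE is the grip in N (left out, the last holds). Time passes only in rows, so rows that repeat a pose let the fingers close. It gives the time, the measured TCP pose, the force, the opening and the grip force at its end, in the units of the state.
- arm.observe(): the state, without advancing time (a new reading comes with each control period).
- arm.get_image(name): name is "scene" or "top" or "wrist"; returns the picture (420x560x3 uint8, red, green, blue); there is no depth.
- arm.get_calibration(name): a dict with "intrinsics" (3x3 intrinsics, pixels), "pose" (4x4, takes a point from camera to world coordinates). Camera axes: x right, y up, looking along -z (the intrinsics and any distortion apply to the point x, -y, -z); pixel columns grow to the right and rows downward; lengths in m; the calibration is good to about 2 mm. A picture is of the moment at which its call begins: read the wrist's pose just before it. get_calibration takes no time and is no camera call; for the wrist camera it gives the pose at the moment of the call.
- arm.sign_off(): hands the job in; it is judged then, once.
Trained networks look in the newest picture that a camera, given by its name, has taken for a name from the list of things; names that differ only in an ending like _2 or _b are one class to them, and where a whole thing is asked for, a point or a joint stands for the part that bears it (a point fixed in the world has none). Each returns a list of dicts, best first, with "conf" (0 to 1); they miss things now and then, are a little off and sometimes report something else, mostly with a low value. They report only what shows in the picture. A call takes as long as a camera call. They do not tell look-alikes from the thing itself.
- arm.look_for(camera, query): "point" ([row, column] in pixels, amid what is visible of it).
- arm.silhouettes(camera, query): "region" (420x560 bool, what is visible of it) and "point" ([row, column] in pixels, amid what is visible of it).
- arm.place_of(camera, query): "point" ([row, column] in pixels: a listed point, or the origin of a listed thing).
The state is a dict: "clock": time; "joints": joint angles; "dq": joint speeds; "joint_efforts": joint torques, N m; "position": TCP position; "ee_rot": TCP orientation; "force": force on the tool from outside, world axes, zero at the start; "ft_torque": the same for the moment, N m; "width": opening from 0.0 (shut) to 1.0 (fully open); "gripper_force": force on a finger pad.
Only numpy, scipy, OpenCV 4.12 (cv2) and the standard library are available. Lean on these libraries where they do the work, as an engineer would, in place of code of your own. Each camera call takes 0.05 s, during which the arm holds its last target. There are 200 camera calls.

### The job

The last guests left two containers on the table open: one of the two shakers has its flip lid thrown back, and the toothpick box has its lid half up. Close both with the fingertips: swing the shaker's lid over, and press each lid gently down until it is fully home. The two containers stay standing where they are: do not lift, tip or shove them, and leave the other shaker, which is already shut, and the tea glass, spice jar and dip bowl behind untouched.

Things in the scene. Friction and masses are not known exactly. Their poses are not given: they have to be found in the camera images.
- open_shaker: the open shaker, loose, about 0.26 kg: glass body 56 mm across, 67 mm high, with a round cap-shaped flip lid 52 mm across, 22 mm deep (89 mm high when shut). It, the toothpick box and the shut shaker stand side by side in any order. Origin: centre of the underside, z up; +x points to the side with the lid's hinge, away from the robot within 0.45 rad
- shaker_hinge (a point): middle of the open shaker's hinge line: 27 mm from the axis along the shaker's +x, 67 mm above the table. The hinge line runs along the shaker's y. When shut, the flat top of the lid lies 22 mm above this point and reaches 53 mm back from it towards the shaker's -x
- open_shaker_lid (a joint): angle of the open shaker's lid, rad: 0 shut, 1.57 standing upright on the hinge with its flat top facing the shaker's +x, more when it leans back away from the body. It starts between 1.35 and 1.8. The hinge is a little stiff (about 0.01 N m): the lid stays where it is left
- toothpick_box: the toothpick box, loose, about 0.12 kg: an upright brown box, 42 mm along x, 51 mm along y, 78 mm high with its lid shut. Origin: centre of the underside, z up; its +x points to the side with the lid's hinge, roughly away from the robot (within 0.45 rad)
- box_hinge (a point): middle of the toothpick box's hinge line: 20 mm from the axis along the box's +x, 75 mm above the table; the line runs along the box's y. The lid is a flat plate 4 mm thick and 52 mm wide that reaches 38 mm from this point, towards the box's -x when shut; its top face then lies 3 mm above this point
- toothpick_box_lid (a joint): angle of the toothpick box's lid, rad: 0 shut (lying flat on the box), growing as its free front edge rises. It starts between 0.5 and 0.95. The hinge is a little stiff (about 0.01 N m): the lid stays where it is left
- shut_shaker: the other shaker, already shut, loose: same shape and size, 58 mm across and 89 mm high. Leave it alone. Origin: centre of the underside
- shut_shaker_lid (a joint): angle of the shut shaker's lid, rad: 0 shut, as it is from the start
- tea_glass: small clear tea glass, 49 mm across, 62 mm high, loose, behind the containers. Origin: centre of the underside
- spice_jar: small white spice jar, 47 mm across, 98 mm high, loose, behind the containers. Origin: centre of the underside
- dip_bowl: small white dip bowl, 78 mm across, 34 mm high, loose, behind the containers. Origin: centre of the underside
Mind the look-alikes: they are no part of the job. What is shaped like the open_shaker but orange is not meant.

How it is judged:
At the end, for the whole second after the job is handed in: both lids shut to within 0.07 rad (under 4 mm of gap at the front), both containers upright (within 0.05 rad), at rest and within 25 mm of where they stood; the other shaker still shut, and it, the tea glass, the spice jar and the dip bowl within 6 mm of where they stood (value of joint each of open_shaker_lid, toothpick_box_lid below 0.07 rad and value of joint shut_shaker_lid below 0.05 rad and angle between each of open_shaker, toothpick_box's own z axis and vertical below 0.05 rad and distance of each of open_shaker, toothpick_box from where it was at the start of the episode below 0.025 m and distance of each of shut_shaker, tea_glass, spice_jar, dip_bowl from where it was at the start of the episode below 0.006 m and linear speed of each of open_shaker, toothpick_box below 0.02 m/s); the robot touches nothing.
It fails at once if a container is pressed too hard (over 30 N) (contact force between the fingers and open_shaker above 30 N or contact force between the fingers and toothpick_box above 30 N).
It fails at once if a container is tipped (over 0.3 rad) (angle between any of open_shaker, toothpick_box's own z axis and vertical above 0.3 rad).
It fails at once if a container is lifted (over 12 mm) (height (world z) of any of open_shaker, toothpick_box above 0.012 m).
It fails at once if a container is shoved (over 40 mm) (distance of any of open_shaker, toothpick_box from where it was at the start of the episode above 0.04 m).
It fails at once if the shut shaker or another bystander is touched (over 0.5 N) (contact force between any of the arm, the fingers and shut_shaker above 0.5 N or contact force between any of the arm, the fingers and tea_glass above 0.5 N or contact force between any of the arm, the fingers and spice_jar above 0.5 N or contact force between any of the arm, the fingers and dip_bowl above 0.5 N).
It also fails if it takes over 48 s, if anything falls off the work surface, if the arm or the gripper's body presses on something with over 40 N, if the wrist force passes 120 N, or if a joint passes its speed limit or range.

## Working session

There is one attempt and no reset: what is moved stays moved. The work goes in short steps, Python scripts to look and compute and a shell command to move; the robot and the scene stay as the last step left them, time stands still between calls to the robot, and variables do not carry over. Pictures are saved under pics/ and viewed, at most 10 in all, crops included, and the job is handed in when it is done.

```bash
mkdir -p pics
cat > h.py <<'E'
import numpy as np, cv2
from cell import arm
def save(cam,n):
    im=arm.get_image(cam); cv2.imwrite(f'pics/{n}.png',im[:,:,::-1]); return im
def ray(cam,rc):
    c=arm.get_calibration(cam);K=np.array(c['intrinsics']);T=np.array(c['pose'])
    d=np.linalg.inv(K)@[rc[1],rc[0],1]; d=T[:3,:3]@(d*[1,-1,-1]); return T[:3,3],d
def atz(cam,rc,z):
    o,d=ray(cam,rc); return o+d*(z-o[2])/d[2]
def pix(cam,p):
    c=arm.get_calibration(cam);K=np.array(c['intrinsics']);T=np.array(c['pose'])
    q=T[:3,:3].T@(np.array(p)-T[:3,3]); q=K@(q*[1,-1,-1]); return q[[1,0]]/q[2]
E
python3 - <<'E'
from h import *
Z={'shaker_hinge':.067,'box_hinge':.075,'open_shaker':0,'toothpick_box':0,'shut_shaker':0,'tea_glass':0,'spice_jar':0,'dip_bowl':0}
ims=[]
for c in('scene','top'):
    ims.append(save(c,c+'0'))
    for q,z in Z.items():
        for r in arm.place_of(c,q)[:3]: print(c,q,np.round(r['point']),round(r['conf'],2),atz(c,r['point'],z).round(3))
    print(arm.get_calibration(c)['pose'])
o=arm.observe();print(o['clock'],o['position'],o['ee_rot'],o['width'])
E
```

```text
scene shaker_hinge [224. 358.] 0.67 [ 0.607 -0.169  0.067]
scene shaker_hinge [186. 186.] 0.65 [0.546 0.177 0.067]
scene shaker_hinge [221. 190.] 0.62 [0.453 0.086 0.067]
scene box_hinge [248. 340.] 0.79 [ 0.517 -0.177  0.075]
scene box_hinge [228. 356.] 0.55 [ 0.584 -0.176  0.075]
scene open_shaker [225. 176.] 0.7 [0.502 0.173 0.   ]
scene open_shaker [260. 177.] 0.61 [0.419 0.094 0.   ]
scene toothpick_box [290. 332.] 0.75 [ 0.498 -0.178  0.   ]
scene shut_shaker [264. 242.] 0.89 [ 0.473 -0.012  0.   ]
scene tea_glass [204. 292.] 0.82 [0.698 0.018 0.   ]
scene spice_jar [180. 278.] 0.76 [0.774 0.101 0.   ]
scene dip_bowl [228. 356.] 0.9 [ 0.689 -0.136  0.   ]
scene dip_bowl [222. 177.] 0.48 [0.51  0.176 0.   ]
[[ 0.52970221  0.44038188 -0.72489956 -0.07625272]
 [-0.84810827  0.28639646 -0.44574592 -0.42400881]
 [ 0.01131024  0.85090591  0.52519636  0.54537742]
 [ 0.          0.          0.          1.        ]]
top shaker_hinge [238. 183.] 0.74 [0.53  0.161 0.067]
top shaker_hinge [281. 220.] 0.62 [0.45  0.091 0.067]
top box_hinge [243. 362.] 0.86 [ 0.518 -0.172  0.075]
top open_shaker [157. 263.] 0.75 [0.701 0.013 0.   ]
top open_shaker [295. 219.] 0.69 [0.424 0.099 0.   ]
top open_shaker [256. 185.] 0.56 [0.5   0.167 0.   ]
top toothpick_box [258. 361.] 0.75 [ 0.495 -0.183  0.   ]
top shut_shaker [264. 274.] 0.96 [ 0.484 -0.01   0.   ]
top tea_glass [157. 261.] 0.65 [0.701 0.017 0.   ]
top spice_jar [127. 217.] 0.63 [0.764 0.107 0.   ]
top dip_bowl [162. 333.] 0.9 [ 0.692 -0.131  0.   ]
top dip_bowl [236. 182.] 0.37 [0.54  0.174 0.   ]
[[-3.89912670e-03  9.89321955e-01 -1.45694427e-01  4.42320887e-01]
 [-9.99805747e-01 -1.04193057e-03  1.96820465e-02  1.14607656e-02]
 [ 1.93200772e-02  1.45742869e-01  9.89133839e-01  1.04597075e+00]
 [ 0.00000000e+00  0.00000000e+00  0.00000000e+00  1.00000000e+00]]
0.9 [ 0.24615905 -0.57449133  0.40474675] [ 3.07741177e+00  6.31500791e-01 -2.75625072e-05] 0.9978908349500422
```

View pics/scene0.png

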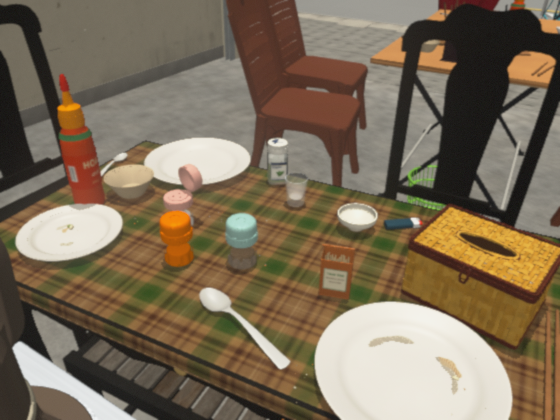

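View pics/top0.png

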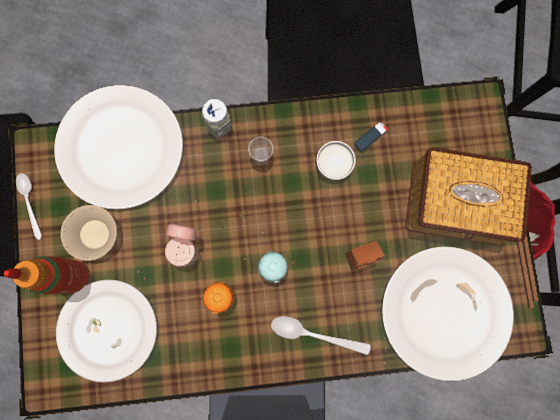

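The scene view shows the pink open shaker at about (185,205) and the orange look-alike at (176,240). The teal shut shaker is at (241,240) and the toothpick box at (336,272). In the top view the box is at (365,256), yawed about +0.4 rad, and the pink shaker is at (180,248). I'll move over the box first and look from close up.

```bash
python3 -m inch '0.04 -0.03 0 0 0;0.08 -0.06 0 0 0;0.12 -0.09 0.01 0 0;0.15 -0.11 0.01 0 0;0.17 -0.12 0.01 0 0' 10 && python3 -m inch '0.04 -0.03 0 0 0;0.08 -0.06 0 0 0;0.12 -0.09 0.01 0 0;0.15 -0.11 0.01 0 0;0.16 -0.12 0.01 0 0'
python3 - <<'E'
from h import *
o=arm.observe();print(o['clock'],o['position'],o['ee_rot'],o['width'])
save('wrist','w1'); print(np.array(arm.get_calibration('wrist')['pose']).round(3))
for q,z in{'box_hinge':.075,'toothpick_box':0,'shaker_hinge':.067,'open_shaker':0}.items():
  for r in arm.place_of('wrist',q)[:2]: print(q,np.round(r['point']),round(r['conf'],2),atz('wrist',r['point'],z).round(3))
E
```

```text
clock: 1.4
position: [0.3567, -0.3941, 0.3948]
ee_rot: [-3.075, -0.637, -0.001]
force: [0.0, -0.0, -0.5]
width: 0.613
gripper_force: 0.0
clock: 1.9
position: [0.4571, -0.2199, 0.3848]
ee_rot: [-3.075, -0.64, -0.002]
force: [-0.7, -0.4, 0.9]
width: 0.178
gripper_force: 0.0
1.9 [ 0.45706626 -0.21990194  0.38477011] [-3.07466621e+00 -6.39718875e-01 -2.22115859e-03] 0.17825616745942088
[[ 0.399  0.874  0.277  0.533]
 [-0.917  0.381  0.119 -0.186]
 [-0.001 -0.301  0.954  0.364]
 [ 0.     0.     0.     1.   ]]
box_hinge [124. 270.] 0.88 [ 0.517 -0.177  0.075]
toothpick_box [141. 270.] 0.76 [ 0.494 -0.185  0.   ]
open_shaker [104.  29.] 0.82 [0.422 0.087 0.   ]
```

View pics/w1.png

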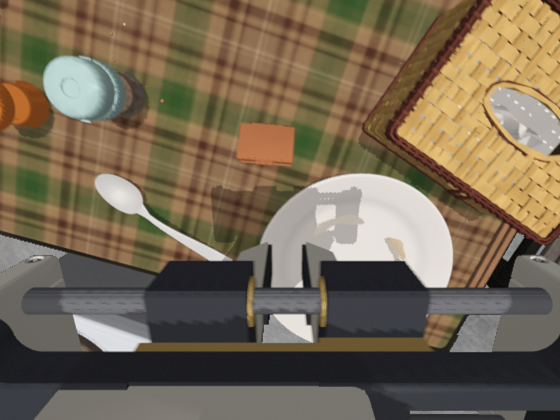

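The wrist view shows the brown box lid at (266,144). Its hinge edge runs from (240,124) to (294,128), so its yaw is about 0.34, and the hinge is at (0.517,-0.175). Next I'll descend to just above the lid.

```bash
python3 -m inch '0.035 -0.009 0.01 0.07 0;0.07 -0.017 0.04 0.07 0;0.07 -0.017 0.07 0.07 0;0.07 -0.017 0.08 0.07 0;0.07 -0.017 0.08 0.07 0'
python3 - <<'E'
from h import *
o=arm.observe();p=np.array(o['position']);print(o['clock'],p,o['ee_rot'],o['force'],o['width'])
h=np.array([.517,-.175]);u=np.array([np.cos(.34),np.sin(.34)]);d=p[:2]-h
print('tip rel hinge: x',d@u,'y',d@[-u[1],u[0]],'z',p[2]-.178-.075)
im=arm.get_image('scene');x,y=336,250
cv2.imwrite('pics/s1.png',cv2.resize(im[150:320,230:450],None,fx=3,fy=3,interpolation=cv2.INTER_CUBIC)[:,:,::-1])
E
```

```text
clock: 2.65
position: [0.5113, -0.1824, 0.3035]
ee_rot: [-3.098, -0.52, 0.006]
force: [-0.2, 0.3, 0.5]
width: 0.005
gripper_force: 0.0
2.65 [ 0.51131463 -0.18235255  0.30348986] [-3.09770314 -0.51953345  0.00570343] [-0.23226283  0.32988296  0.46817196] 0.004778836040347942
tip rel hinge: x -0.0078118871485349925 y -0.005035652030767938 z 0.05048985568694821
```

View pics/s1.png

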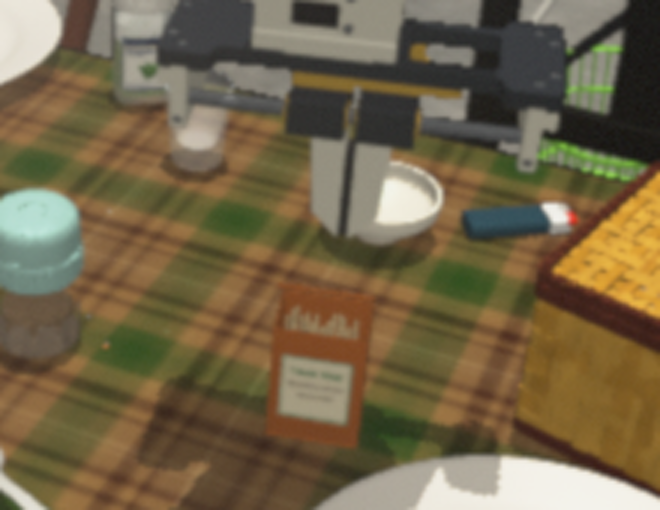

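The crop shows the closed fingertips (350,230) above the box, with the lid's front text face visible at (320,320). Now I'll follow the lid's arc down.

```bash
python3 -m inch '0.003 0 0.01 0 0;0.003 0 0.018 0 0;0.001 0 0.023 0 0;-0.002 0 0.025 0 0;-0.005 0 0.027 0 0' && python3 -m inch '-0.002 0 0.003 0 0;-0.004 0 0.005 0 0;-0.005 0 0.008 0 0;-0.007 0 0.011 0 0;-0.007 0 0.011 0 0'
python3 - <<'E'
from h import *
o=arm.observe();p=np.array(o['position']);print(o['clock'],p,o['force'])
h=np.array([.517,-.175]);u=np.array([np.cos(.34),np.sin(.34)]);d=p[:2]-h
print('tip rel hinge: x',d@u,'y',d@[-u[1],u[0]],'z',p[2]-.178-.075)
E
```

```text
clock: 3.2
position: [0.5075, -0.1826, 0.2776]
ee_rot: [3.098, 0.523, -0.0]
force: [0.3, 0.3, 0.7]
width: 0.005
gripper_force: 0.0
clock: 3.7
position: [0.501, -0.1848, 0.2663]
ee_rot: [-3.098, -0.523, 0.001]
force: [0.2, -0.3, -0.6]
width: 0.009
gripper_force: 0.0
3.7 [ 0.50095728 -0.18478406  0.26631826] [ 0.16449829 -0.26987466 -0.55375029]
tip rel hinge: x -0.018387205773723672 y -0.003873931608350902 z 0.01331826225627776
```

```bash
python3 -m inch '-0.001 0 0.003 0 0;-0.002 0 0.005 0 0;-0.003 0 0.007 0 0;-0.004 0 0.009 0 0;-0.004 0 0.009 0 0' && python3 -m inch '0 0 0.001 0 0;0 0 0.001 0 0'
python3 - <<'E'
from h import *
im=arm.get_image('scene')
cv2.imwrite('pics/s2.png',cv2.resize(im[200:320,280:400],None,fx=4,fy=4,interpolation=cv2.INTER_CUBIC)[:,:,::-1])
E
```

```text
clock: 4.2
position: [0.4973, -0.1861, 0.2574]
ee_rot: [-3.098, -0.523, 0.001]
force: [0.8, -0.3, -0.3]
width: 0.001
gripper_force: 0.0
clock: 4.4
position: [0.4975, -0.186, 0.2567]
ee_rot: [3.098, 0.523, -0.0]
force: [-0.4, -0.2, 0.8]
width: 0.005
gripper_force: 0.0
```

View pics/s2.png

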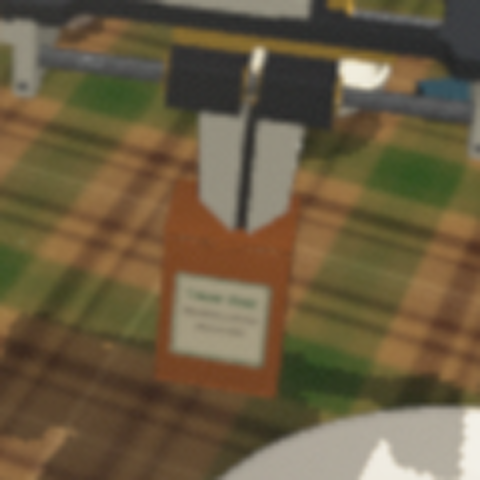

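The lid is nearly flat under the fingertips (240,228). I'll press in small steps until the force rises.

```bash
for i in 1 2; do python3 -m inch '0 0 0.001 0 0;0 0 0.001 0 0'; done
```

```text
clock: 4.65
position: [0.4976, -0.186, 0.256]
ee_rot: [3.098, 0.523, 0.0]
force: [-1.0, 0.5, 2.7]
width: 0.003
gripper_force: 1.4
clock: 4.85
position: [0.4978, -0.186, 0.2558]
ee_rot: [3.097, 0.523, 0.002]
force: [-3.1, 0.5, 13.2]
width: 0.005
gripper_force: 6.5
```

13 N at z=0.0778 means the box lid is home. I'll lift off and go look at the shaker.

```bash
python3 -m inch '0 0 -0.02 0 0;0 0 -0.07 0 0;0 0 -0.11 0 0;0.01 -0.04 -0.13 0 0;0.02 -0.09 -0.13 0 0' && python3 -m inch '0.01 -0.05 0 0 0;0.02 -0.1 0 0 0;0.03 -0.145 0 0 0;0.04 -0.19 0 0 0;0.045 -0.21 0 0 0' && python3 -m inch '0 0 0 0 0;0 0 0 0 0'
python3 - <<'E'
from h import *
o=arm.observe();print(o['clock'],o['position'],o['ee_rot'],o['width'])
im=save('wrist','w2')
for q,z in{'shaker_hinge':.067,'open_shaker':0,'box_hinge':.075}.items():
  for r in arm.place_of('wrist',q)[:3]: print(q,np.round(r['point']),round(r['conf'],2),atz('wrist',r['point'],z).round(3))
E
```

```text
clock: 5.35
position: [0.488, -0.0963, 0.3879]
ee_rot: [3.096, 0.516, 0.01]
force: [0.5, 0.9, -0.7]
width: 0.004
gripper_force: 0.0
clock: 5.85
position: [0.4593, 0.1221, 0.385]
ee_rot: [-3.095, -0.531, -0.001]
force: [-0.6, -0.0, 0.6]
width: 0.006
gripper_force: 0.0
clock: 6.05
position: [0.4604, 0.1177, 0.3846]
ee_rot: [3.097, 0.525, -0.0]
force: [-0.7, 0.0, -0.2]
width: 0.009
gripper_force: 0.0
6.05 [0.4604272  0.11766436 0.38458614] [ 3.09706101e+00  5.24718007e-01 -3.48496952e-04] 0.00880208734416555
shaker_hinge [215. 307.] 0.95 [0.449 0.09  0.067]
shaker_hinge [114. 270.] 0.6 [0.533 0.159 0.067]
open_shaker [134. 260.] 0.83 [0.506 0.166 0.   ]
open_shaker [217. 292.] 0.75 [0.419 0.095 0.   ]
```

View pics/w2.png

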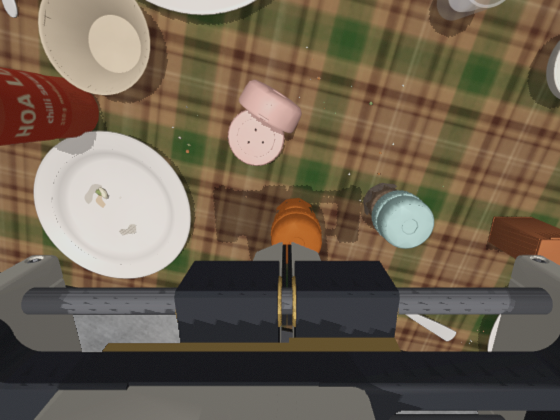

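The view shows the pink shaker's body top at (256,136), with its lid standing up behind it, running from (243,90) to (298,125). The lid line is tilted about 0.5 rad in the image, so the shaker's yaw is about -0.15. I'll put numbers on it.

Run:
```python
from h import *
im=arm.get_image('wrist')
hsv=cv2.cvtColor(im,cv2.COLOR_RGB2HSV)
cv2.imwrite('pics/w3.png',cv2.resize(im[60:180,210:320],None,fx=5,fy=5,interpolation=cv2.INTER_CUBIC)[:,:,::-1])
c=atz('wrist',(136,256),.067);print('body top centre',c)
a=atz('wrist',(113,239),.067);b=atz('wrist',(135,283),.067);v=a-b;print('hinge ln',a,b,'yaw',np.arctan2(-v[0],v[1]))
for q in('top',):
  for r in arm.silhouettes('wrist','shaker_hinge')[:3]: print(r['point'],r['conf'],r['region'].sum())
for yaw in(-.1,-.2,-.3):
  print(yaw,pix('wrist',c+.027*np.array([np.cos(yaw),np.sin(yaw),0])))
```

```text
body top centre [0.50916601 0.1652366  0.067     ]
hinge ln [0.52435764 0.18698177 0.067     ] [0.51869167 0.14054764 0.067     ] yaw -0.12142151986706572
[124.0, 257.9] 0.65 4183
[225.6, 295.8] 0.65 2005
[220.7, 401.8] 0.18 2316
-0.1 [109.68519141 267.3024782 ]
-0.2 [111.06558716 269.83008555]
-0.3 [112.69735912 272.21131419]
```

View pics/w3.png

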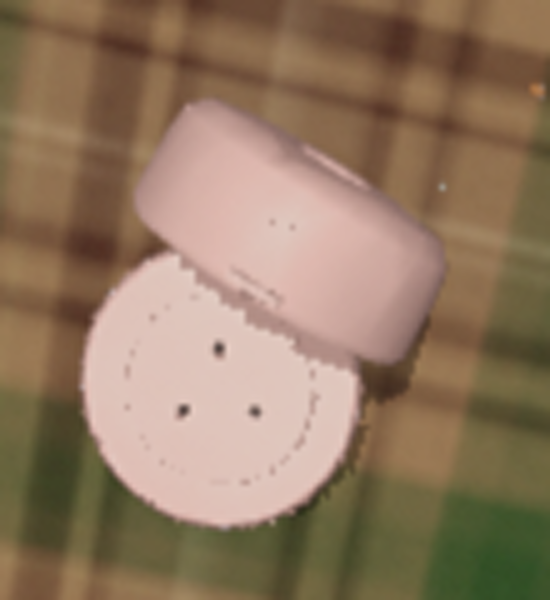

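The crop gives a body-top centre near image (254,138) and a lid slope of about 0.54 rad. That puts the hinge at (0.533,0.161) with yaw about -0.2, which agrees with the networks. Next I'll go behind the lid.

```bash
python3 -m inch '0.04 0.004 0 0.14 0;0.08 0.008 0 0.28 0;0.11 0.012 0 0.42 0;0.135 0.014 0 0.535 0;0.135 0.014 0 0.535 0' && python3 -m inch '0 0 0.03 0 0;0 0 0.06 0 0;0 0 0.09 0 0;0 0 0.106 0 0;0 0 0.106 0 0'
python3 - <<'E'
from h import *
o=arm.observe();p=np.array(o['position']);print(o['clock'],p,o['ee_rot'],o['force'])
h=np.array([.533,.161]);u=np.array([np.cos(-.2),np.sin(-.2)]);d=p[:2]-h
print('tip rel hinge: x',d@u,'y',d@[-u[1],u[0]],'z',p[2]-.178-.067)
im=arm.get_image('scene')
cv2.imwrite('pics/s3.png',cv2.resize(im[120:270,120:270],None,fx=4,fy=4,interpolation=cv2.INTER_CUBIC)[:,:,::-1])
E
```

```text
clock: 6.85
position: [0.595, 0.1489, 0.384]
ee_rot: [-3.125, 0.321, -0.001]
force: [0.7, -0.5, 0.1]
width: 0.008
gripper_force: 0.0
clock: 7.35
position: [0.5911, 0.1478, 0.2763]
ee_rot: [3.124, -0.312, -0.007]
force: [-1.7, -0.1, 0.7]
width: 0.003
gripper_force: 0.0
7.35 [0.59114579 0.14783876 0.27628837] [ 3.12388075 -0.31243451 -0.00741457] [-1.71510611 -0.05021452  0.72841483]
tip rel hinge: x 0.05960148320416936 y -0.0013471042246447366 z 0.031288366677083235
```

View pics/s3.png

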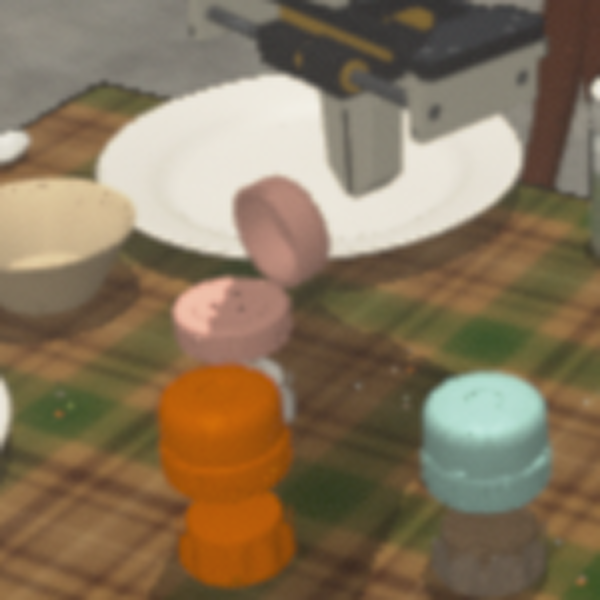

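The crop shows the fingertips (365,180) behind the upright pink lid (282,230), clear of everything. Now I'll swing it over.

```bash
python3 -m inch '-0.008 0 -0.002 0 0;-0.015 0 -0.004 0 0;-0.021 0 -0.005 0 0;-0.027 0 -0.007 0 0;-0.032 0 -0.009 0 0' && python3 -m inch '-0.006 0 -0.002 0 0;-0.012 0 -0.005 0 0;-0.018 0 -0.005 0 0;-0.023 0 -0.005 0 0;-0.026 0 -0.005 0 0' && python3 -m inch '-0.004 0 0.001 0 0;-0.008 0 0.002 0 0;-0.012 0 0.004 0 0;-0.016 0 0.006 0 0;-0.016 0 0.006 0 0'
python3 - <<'E'
from h import *
o=arm.observe();p=np.array(o['position']);print(o['clock'],p,o['ee_rot'],o['force'])
h=np.array([.533,.161]);u=np.array([np.cos(-.2),np.sin(-.2)]);d=p[:2]-h
print('tip rel hinge: x',d@u,'y',d@[-u[1],u[0]],'z',p[2]-.178-.067)
im=arm.get_image('scene')
cv2.imwrite('pics/s4.png',cv2.resize(im[120:270,120:270],None,fx=4,fy=4,interpolation=cv2.INTER_CUBIC)[:,:,::-1])
E
```

```text
clock: 7.9
position: [0.5606, 0.1554, 0.2883]
ee_rot: [-3.126, 0.313, -0.001]
force: [0.2, -0.8, 0.4]
width: 0.007
gripper_force: 0.0
clock: 8.4
position: [0.5352, 0.1606, 0.2927]
ee_rot: [3.126, -0.314, -0.0]
force: [0.7, 0.7, 0.8]
width: 0.01
gripper_force: 0.2
clock: 8.9
position: [0.5194, 0.1637, 0.2863]
ee_rot: [3.126, -0.313, -0.002]
force: [-0.8, 0.1, -0.4]
width: 0.008
gripper_force: 0.0
8.9 [0.51935796 0.1636729  0.28625544] [ 3.12550482e+00 -3.13128422e-01 -1.65241215e-03] [-0.83412919  0.13984435 -0.36683998]
tip rel hinge: x -0.013901129380209739 y -9.063800821059194e-05 z 0.04125543612431315
```

View pics/s4.png

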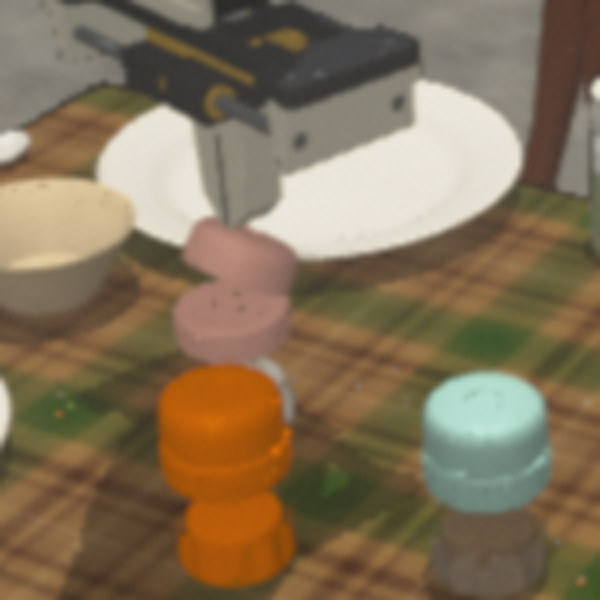

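The crop shows the lid swung over to about 0.5 rad under the fingertips (235,225), with the body unmoved. I'll continue the arc down.

```bash
python3 -m inch '-0.004 0 0.004 0 0;-0.008 0 0.008 0 0;-0.011 0 0.012 0 0;-0.014 0 0.015 0 0;-0.015 0 0.018 0 0' && python3 -m inch '0 0 0.001 0 0;0 0 0.001 0 0' && python3 -m inch '0 0 0.001 0 0;0 0 0.001 0 0'
```

```text
clock: 9.45
position: [0.5049, 0.1666, 0.2683]
ee_rot: [3.126, -0.314, -0.001]
force: [-1.5, -1.0, 0.8]
width: 0.006
gripper_force: 0.2
clock: 9.65
position: [0.5053, 0.1666, 0.2676]
ee_rot: [3.126, -0.314, -0.0]
force: [1.1, 0.7, 0.6]
width: 0.004
gripper_force: 0.1
clock: 9.85
position: [0.5056, 0.1666, 0.2672]
ee_rot: [-3.126, 0.314, -0.001]
force: [-1.7, -0.8, 5.2]
width: 0.002
gripper_force: 2.9
```

```bash
python3 -m inch '0 0 0.001 0 0;0 0 0.001 0 0' && python3 -m inch '0 0 -0.02 0 0;0 0 -0.06 0 0;0 0 -0.1 0 0;-0.05 0 -0.14 0 0;-0.1 0 -0.15 0 0' && python3 -m inch '-0.04 0.04 0 0 0;-0.06 0.08 0 0 0;-0.07 0.12 0 0 0;-0.07 0.16 0 0 0;-0.07 0.16 0 0 0'
python3 - <<'E'
from h import *
im=arm.get_image('scene')
a=cv2.resize(im[140:260,130:280],None,fx=3,fy=3,interpolation=cv2.INTER_CUBIC);b=cv2.resize(im[200:320,280:380],None,fx=3,fy=3,interpolation=cv2.INTER_CUBIC)
cv2.imwrite('pics/s5.png',np.hstack([a,b])[:,:,::-1])
E
```

```text
clock: 10.05
position: [0.5057, 0.1667, 0.2669]
ee_rot: [-3.125, 0.314, -0.002]
force: [-4.0, -0.8, 14.3]
width: 0.008
gripper_force: 6.8
clock: 10.55
position: [0.4211, 0.1839, 0.4144]
ee_rot: [-3.123, 0.318, -0.007]
force: [-1.5, 1.0, -0.6]
width: 0.006
gripper_force: 0.0
clock: 11.05
position: [0.3182, 0.0371, 0.4117]
ee_rot: [3.124, -0.322, 0.001]
force: [0.5, 1.2, -0.1]
width: 0.003
gripper_force: 0.0
```

View pics/s5.png

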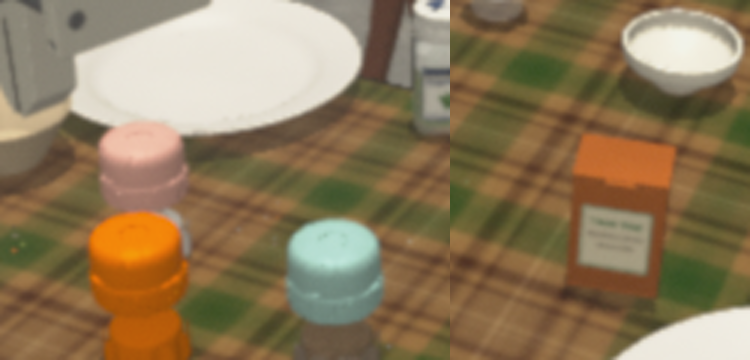

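The pink lid (143,165) sits flat on its body and the box lid (625,158) is flat and shut. The gripper is clear of everything, so I'll hand the job in.

```bash
python3 -m inch '0 0 0 0 0;0 0 0 0 0;0 0 0 0 0' | head -1; python3 -c "
from cell import arm; print(arm.sign_off())"
```

```text
clock: 11.4
the job is handed in; nothing more can be done
None
```

I closed both lids, pressing each down with about 14 N, and handed the job in at 11.4 s; in the last picture both lie flat and both containers are standing, but sign-off gave no verdict.

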